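# Extend the bottle brush for the tall vase and hold it ready

### The job

The bottle brush stands head down in its holder, pushed together and too short for the tall vase. Squeeze the button in its wooden grip and, keeping it squeezed, pull the grip up past the first catch hole to the second and last stop, then let the button spring out there so that the telescope locks. Now take the grip by the two plain sides beside the button, lift the brush well clear above the holder's rim and finish still holding it there, upright and motionless; leave the vase, the soap bottle and the green mug where they stand.

Things in the scene. Friction and masses are not known exactly. Their poses are not given: they have to be found in the camera images.
- brush: Extendable bottle brush, 0.43 kg, loose, head down in the holder. Origin: centre of the head's underside; z runs up the brush, the button faces its own -x. Ribbed silicone head 40 mm across to z = 52 mm; steel tube 21 mm across with two catch holes in front, collar ending at 114 mm; above it a square wooden grip, fixed to the inner tube. Only its weight (3 N without the grip) keeps it down.
- telescope (a joint): How far the grip is pulled out of the tube, m: 0 pushed together and locked, 0.035 first stop, 0.070 second and last stop (travel ends at 0.0712). With the button in it slides with 1.5 N of friction and stays where left. Pulling with the button out, or past the last stop, lifts the whole brush.
- grip_centre (a point): Point on the axis of the wooden grip (30 x 30 mm, 62 mm tall) at button height: 26 mm below the grip's top, 36 mm above its underside, 152 mm above the brush's origin while pushed together; rises with the grip. Axes as the brush: button in the -x side, plain sides +y and -y.
- button_face (a point): Centre of the face of the round steel button (16 mm across) in the grip's -x side, 21 mm from the grip's axis, so 6 mm proud of the wood. It faces the robot, give or take 50 degrees.
- release (a joint): How far the button is pressed, m: 0 out, 0.006 flush with the wood. Needs 2.5 N to start, 5.5 N fully; from 0.0045 the catch is clear. A squeeze of 20 N across the button and the grip's back holds it in. Let go, it springs out fully only within about 1.5 mm of a stop; elsewhere the catch rubs and drops into the next hole reached.
- holder: White ceramic drip holder, fixed: round foot 90 mm across, cup 57 mm across outside, about 47 mm inside, rim 55 mm above the worktop. Origin: centre of its underside. The brush stands on its inner floor, 10 mm up.
- tall_vase: Bystander, loose: yellow fluted vase, 57 mm across, 140 mm tall, to one side of the holder. Origin: centre of its underside.
- soap_bottle: Bystander, loose: bottle of washing-up liquid, 52 x 86 mm, 219 mm tall, on the other side of the holder. Origin: centre of its underside.
- green_mug: Bystander, loose: green and white mug 86 mm across, 100 mm tall, farther left. Origin: on its underside.
Not all that is in view belongs to the job. Leave any pink or purple look-alike of the brush alone.

How it is judged:
By the outcome, as a careful person would: the job done as asked, in the order asked, and still so for the second after the job is handed in, while the arm keeps its last pose, push and grip.
It also fails if it takes over 48 s, if anything falls off the work surface, if the arm or the gripper's body presses on something with over 40 N, if the wrist force passes 120 N, or if a joint passes its speed limit or range.

### The arm

A 6-joint arm with a two-finger parallel gripper is mounted at the origin on a cart in front of the work surface, level with it; the furniture and walls round the work are solid. World frame = base frame: x ahead of the robot, y to its left, z up, the work surface at z = 0. Lengths are in m, angles in rad, forces in N, time in s.
With the tool pointing down it reaches from about 0.35 to 1 m from the base axis. Payload 7.1 kg.
Tool frame: the origin (TCP) lies midway between the tips of the shut fingers; the grasp point (between the pads) lies behind it (tcp_to_grasp is the z of the grasp point in the tool frame, in m); z points along the fingers, y is the direction in which the jaws open and shut (so a half turn about z gives the same grasp; the last joint's range is limited). The gripper opens to 85 mm and grips with 20 to 120 N. Pads are 22 mm wide; open, the fingers measure 114 mm over their backs; the gripper's body (76 mm by 85 mm) begins 54 mm behind the grasp point. The pads swing forward as they close: fully open they stand 13 mm farther back than shut.
Start: joints at [-1.134, 0.423, 1.63, -0, 1.089, -0.019], TCP at [0.275, -0.561, 0.231] pointing down, gripper open.
Joint ranges: [-3, 3], [-0.9, 2.11], [0.09, 2.58], [-1.31, 4.45], [0.11, 2.69], [-2.54, 2.54]. Speed limits (rad/s): [2.39, 2.39, 3.01, 3.14, 3.14, 3.14].

### API

Orientations are given as a rotation vector (axis times angle).
In Python, from plant import state, snapshot, finish_job, tcp_to_grasp gives the robot as it stands.
- The arm moves only by the tool send_rows, never from a script. Its argument "moves" is a list of rows, each an object of numbers: "dx", "dy", "dz": the shift along the tool's x, y, z in m; "spin": the turn about the tool's z in degrees. A call has exactly 5 rows; each row is the pose to reach, as a shift and turn from the pose commanded when the call began, along the tool's axes at that moment; what a row does not reach only later rows make up. A row lasts 1/10 s, in which the tool goes at most 50 mm and 8.59 degrees, less where a joint would pass 70% of its speed; a pose out of reach is approached as far as the arm can. A call with a gripper value outside its range is refused whole. "hand" is the finger opening in m, from 0 to 0.0854, set as the call begins (left out, the last holds). The fingers move at their own pace and stop on an object; the grip force is fixed at half the most. Time passes only in rows, so rows that repeat a pose let the fingers close, or fill a call up. It gives the time, the measured TCP pose, the force and the opening at its end, in the units of the state.
- state(): the state, without advancing time (a new reading comes with each control period).
- snapshot(name): name is "scene" or "top"; returns a dict with "pixels" (420x560x3 uint8, blue, green, red), "intrinsics" (3x3 intrinsics, pixels), "k1" (the pictures are not rectified: a ray, as slopes to the right and down, at radius r is drawn at 1 + k1 r^2 times it, then the intrinsics apply), "rvec" (rotation vector, rad) and "tvec" (3), from world to camera coordinates, as OpenCV has them. Camera axes: x right, y down, z forward; pixel columns grow to the right and rows downward; lengths in m; the calibration is good to about 2 mm. A picture is of the moment at which its call begins. There is no depth.
- finish_job(): hands the job in, once; it reports no verdict.
The state is a dict: "clock": time; "joint_positions": joint angles; "qvel": joint speeds; "joint_efforts": joint torques, N m; "eef_pos": TCP position; "tcp_rot": TCP orientation; "wrist_force": force on the tool from outside, world axes, zero at the start; "wrist_torque": the same for the moment, N m; "finger_gap": finger opening in m.
Only numpy, scipy, OpenCV 4.12 (cv2) and the standard library are available. Lean on these libraries where they do the work, as an engineer would, in place of code of your own. Each camera call takes 0.05 s, during which the arm holds its last target.

## Working session

There is one attempt and no reset: what is moved stays moved. The work goes in short steps, Python scripts to look and compute and a tool call to move; the robot and the scene stay as the last step left them, time stands still between calls to the robot, and variables do not carry over. Pictures are saved under pics/ and viewed, and the job is handed in when it is done.

Besides the shell and the picture viewer there is one more tool, called after "Call:" by a JSON object that holds its "fn" and its "kwargs", one argument or row to a line. send_rows: Moves the arm, as the interface text tells. Its arguments: {"type":"object","properties":{"moves":{"type":"array","items":{"type":"object","properties":{"dx":{"type":"number"},"dy":{"type":"number"},"dz":{"type":"number"},"spin":{"type":"number"}}}},"hand":{"type":"number"}},"required":["moves"]}

```bash
ls; mkdir -p pics; python3 - <<'E'
from plant import state,snapshot,tcp_to_grasp
import cv2
print(state(), tcp_to_grasp)
for n in("scene","top"):
    s=snapshot(n); cv2.imwrite(f"pics/{n}0.png",s["pixels"]); print(n,s["intrinsics"],s["k1"],s["rvec"],s["tvec"])
E
```

```text
pics
{'clock': 0.0, 'joint_positions': array([-1.13398397e+00,  4.23871912e-01,  1.63070059e+00,  2.44150112e-05,
        1.08861837e+00, -1.90039534e-02]), 'qvel': array([ 7.49326406e-05, -1.26529089e-03,  3.55707641e-05, -7.99150953e-05,
       -5.32495364e-04, -6.56697534e-05]), 'joint_efforts': array([-1.68953160e-03, -5.57394862e+01, -2.81741184e+01, -1.30625494e-04,
        7.33687455e-03, -2.31200693e-05]), 'eef_pos': array([ 0.27491167, -0.56066763,  0.23052214]), 'tcp_rot': array([-3.05883128e+00, -7.09440666e-01,  4.87173934e-04]), 'wrist_force': array([ 0.06086856, -0.28664556,  0.57564957]), 'wrist_torque': array([ 0.02199415, -0.00450497, -0.02959097]), 'finger_gap': 0.08519844039712066} -0.0187
scene [[427.8350458    0.         276.80677857]
 [  0.         427.8350458  202.07177261]
 [  0.           0.           1.        ]] 0.008940672869878177 [ 1.8251955  -1.04982638  0.66622094] [-0.1674424   0.30758652  0.8712357 ]
top [[477.01569044   0.         291.01090515]
 [  0.         477.01569044 208.5947366 ]
 [  0.           0.           1.        ]] -0.1278844915943648 [ 2.14092061 -2.11779012  0.23231742] [0.0538582  0.48778185 1.31543737]
```

View pics/scene0.png

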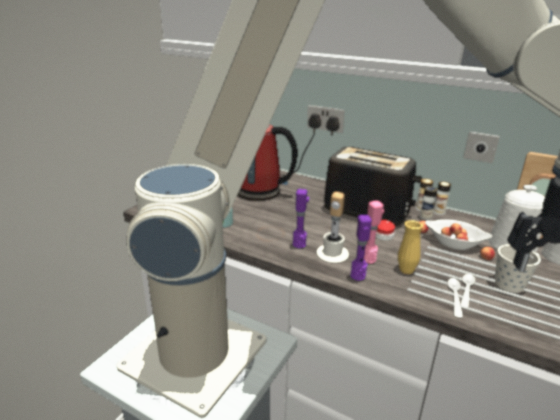

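View pics/top0.png

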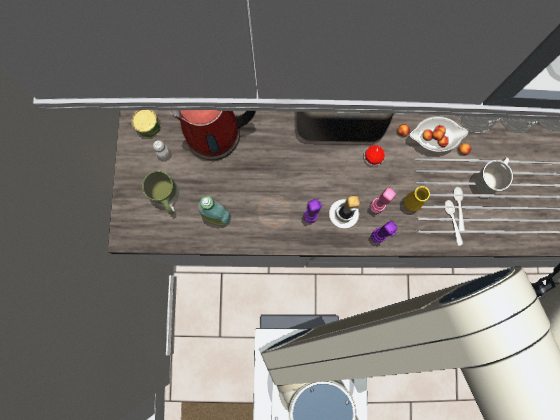

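The scene view shows the brush in its holder at about (335,225), with its wooden grip at (337,203). Purple look-alikes stand at (300,218) and (362,248), and a pink one at (374,232). In the top view the grip top is at about (352,201) and the holder at (345,213). I'll zoom in next.

```bash
cat > h.py <<'E'
import numpy as np, cv2
from scipy.spatial.transform import Rotation as R
def cam(s):
    K=s["intrinsics"];Rm=R.from_rotvec(s["rvec"]).as_matrix();t=np.array(s["tvec"]);d=np.array([s["k1"],0,0,0,0.])
    return K,Rm,t,d
def ray(s,uv):
    K,Rm,t,d=cam(s)
    p=cv2.undistortPoints(np.array([[uv]],float),K,d)[0,0]
    return -Rm.T@t, Rm.T@np.array([p[0],p[1],1.])
def onz(s,uv,z):
    o,r=ray(s,uv); return o+r*(z-o[2])/r[2]
def proj(s,P):
    K,Rm,t,d=cam(s); return cv2.projectPoints(np.array(P,float).reshape(-1,1,3),np.array(s["rvec"],float),t,K,d)[0].reshape(-1,2)
def tri(s1,u1,s2,u2):
    o1,r1=ray(s1,u1);o2,r2=ray(s2,u2)
    a=np.linalg.lstsq(np.c_[r1,-r2],o2-o1,rcond=None)[0]
    p,q=o1+a[0]*r1,o2+a[1]*r2
    return (p+q)/2,np.linalg.norm(p-q)
E
python3 - <<'E'
import cv2,numpy as np
a=cv2.imread("pics/scene0.png")[170:290,280:440];b=cv2.imread("pics/top0.png")[180:255,290:420]
cv2.imwrite("pics/sc.png",cv2.resize(a,None,fx=5,fy=5,interpolation=cv2.INTER_CUBIC));cv2.imwrite("pics/tc.png",cv2.resize(b,None,fx=6,fy=6,interpolation=cv2.INTER_CUBIC))
E
```

```text
(no output)
```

View pics/sc.png

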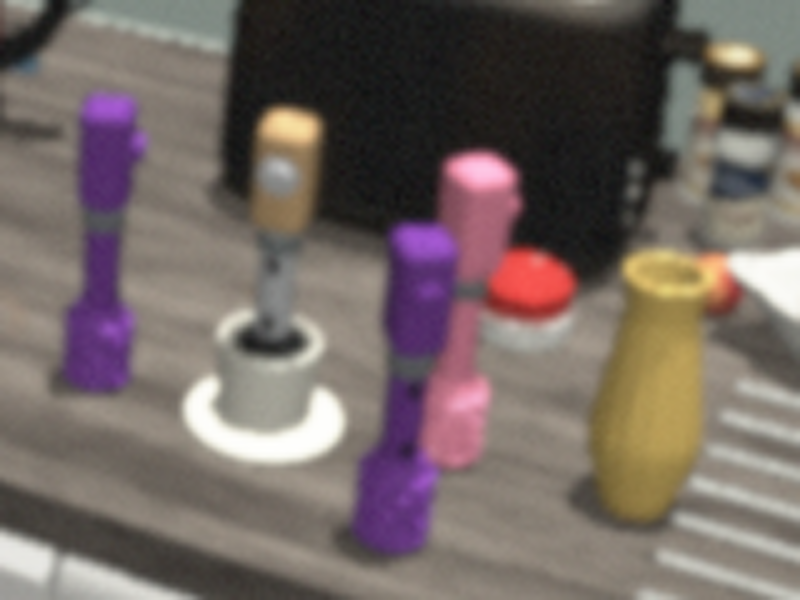

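View pics/tc.png

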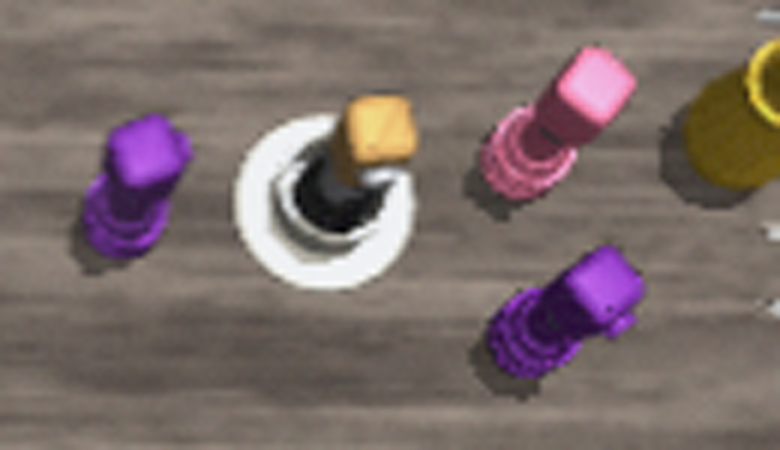

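The crops show the steel button in the scene view at about (335.6,205), on the grip's left-front side. In the top view the grip top is the orange quad centred at about (353,201.5), with the button poking out below it at (353,209).

```bash
python3 - <<'E'
from plant import snapshot
from h import *
T=snapshot("top");S=snapshot("scene")
im=T["pixels"];hsv=cv2.cvtColor(im,cv2.COLOR_BGR2HSV)
m=cv2.inRange(hsv,(8,60,140),(28,255,255)); m[:190]=0;m[225:]=0;m[:,:340]=0;m[:,366:]=0
c=max(cv2.findContours(m,cv2.RETR_EXTERNAL,cv2.CHAIN_APPROX_NONE)[0],key=cv2.contourArea)
print(cv2.contourArea(c),cv2.boundingRect(c))
w=np.array([onz(T,p[0],0.188)[:2] for p in c.astype(float)]).astype(np.float32)
r=cv2.minAreaRect(w*1000);print("top rect mm",r)
M=cv2.moments(m,True);u=(M['m10']/M['m00'],M['m01']/M['m00']);print(u,onz(T,u,.188))
# foot
wm=cv2.inRange(hsv,(0,0,190),(180,45,255)); wm[:190]=0;wm[235:]=0;wm[:,:322]=0;wm[:,366:]=0
c=max(cv2.findContours(wm,cv2.RETR_EXTERNAL,cv2.CHAIN_APPROX_NONE)[0],key=cv2.contourArea)
h=cv2.convexHull(c);w=np.array([onz(T,p[0],0.006)[:2] for p in h.astype(float)]).astype(np.float32)
print("foot",cv2.fitEllipse(w*1000),cv2.minEnclosingCircle(w*1000))
# scene button & wood
si=S["pixels"]; 
g=cv2.resize(si[195:216,326:346],None,fx=1,fy=1)
hs=cv2.cvtColor(g,cv2.COLOR_BGR2HSV)
print(hs[:,:,1])
bm=(hs[:,:,1]<70)&(hs[:,:,2]>120)
bm[:4]=0;bm[15:]=0;bm[:,:3]=0;bm[:,14:]=0
print(bm.astype(int))
ys,xs=np.nonzero(bm);ub=(326+xs.mean(),195+ys.mean());print("btn",ub,onz(S,ub,.162))
# bystanders
for n,u,z in(("purpleL",(313,205),.178),("pink",(388.5,194),.178),("purpleR",(391,228),.178),("vase",(421,192),.14)): print(n,onz(T,u,z))
print(onz(T,(310,215),0.0),onz(T,(378,206),0),onz(T,(378.5,235.5),0))
E
```

```text
99.0 (348, 196, 12, 11)
top rect mm ((481.4542541503906, -98.56942749023438), (26.35667610168457, 28.807571411132812), 0.7776970863342285)
(353.27966101694915, 200.89830508474577) [ 0.4816804  -0.09802125  0.188     ]
foot ((483.22576904296875, -96.86841583251953), (85.8358154296875, 86.65380859375), 103.54209899902344) ((483.0518798828125, -96.56265258789062), 43.65180206298828)
[[ 33  10  20  19  78 103 102 106  97  96  94  90  90  89  91  94 103 103
  101  87]
 [ 19  39  43   9  95 102 102 104 103  99  97  95  93  91  91  98 104 105
   99  82]
 [ 11  11  22  57  88 104 105 103 105 104 104 102 100  99  97 102 105 106
   99  71]
 [ 18  12  11  46  85 101 103 104 101 104 103 103 104 103 105 103 104 104
   96  68]
 [ 11   9  43  38 100 101 105 100 103 102 102 102 101 102 105 102 105 103
   92  75]
 [ 12  20   9  32  94  94  92  85  79  82  86  90 100 101 106 105 106 101
   85  77]
 [ 13  22  10  53  76  80  62  44  37  41  45  63  80  94 102 103 103 101
   98  60]
 [ 21  19  64  48  71  54  35  18   8   9  12  24  49  79  90 101 101  97
   95  44]
 [ 27  28  10  29  45  30  16   3   2
[... 1663 characters left out ...]
 0 0 0]
 [0 0 0 0 0 0 0 0 0 1 1 1 0 0 0 0 0 0 0 0]
 [0 0 0 0 0 0 0 0 0 0 0 0 0 0 0 0 0 0 0 0]
 [0 0 0 0 0 0 0 0 0 0 0 0 0 0 0 0 0 0 0 0]
 [0 0 0 0 0 0 0 0 0 0 0 0 0 0 0 0 0 0 0 0]
 [0 0 0 0 0 0 0 0 0 0 0 0 0 0 0 0 0 0 0 0]
 [0 0 0 0 0 0 0 0 0 0 0 0 0 0 0 0 0 0 0 0]
 [0 0 0 0 0 0 0 0 0 0 0 0 0 0 0 0 0 0 0 0]]
btn (np.float64(335.3709677419355), np.float64(204.8709677419355)) [ 0.46634693 -0.10054917  0.162     ]
purpleL [0.47153444 0.005323   0.178     ]
pink [ 0.50365629 -0.19299818  0.178     ]
purpleR [ 0.41364102 -0.19676061  0.178     ]
vase [ 0.51950531 -0.29210347  0.14      ]
[0.47789333 0.00188099 0.        ] [ 0.50775523 -0.20158392  0.        ] [ 0.41892754 -0.20078555  0.        ]
```

```bash
python3 - <<'E'
from plant import snapshot
from h import *
T=snapshot("top");S=snapshot("scene")
for s in(T,S):
    K,Rm,t,d=cam(s);print("cam",-Rm.T@t)
ub=(335.37,204.87);o,r=ray(S,ub);r/=np.linalg.norm(r)
for c in((.4817,-.098),(.483,-.0965),(.482,-.097)):
    c=np.array(c)
    for z in(.158,.162,.166,.170):
        p=onz(S,ub,z);v=p[:2]-c;print(c,z,p[:2].round(4),"r",np.linalg.norm(v).round(4),"ang",np.degrees(np.arctan2(-v[1],-v[0])).round(1))
print("predicted px grip top centre, axis@.162, bottom .126 scene",proj(S,[(.482,-.0975,.188),(.482,-.0975,.162),(.482,-.0975,.126)]), "top",proj(T,[(.482,-.0975,.188),(.461,-.0975,.162)]))
# draw predicted grip boxes for yaws to check by eye edges
for name,s,(x0,y0,w,h) in(("s",S,(315,180,50,65)),("t",T,(330,185,45,45))):
    f=9
    big=cv2.resize(s["pixels"][y0:y0+h,x0:x0+w],None,fx=f,fy=f,interpolation=cv2.INTER_CUBIC)
    cv2.imwrite(f"pics/big_{name}.png",big)
E
```

```text
cam [0.22362927 0.08877451 1.38322679]
cam [-0.47829262 -0.45252384  0.66944485]
[ 0.4817 -0.098 ] 0.158 [ 0.4738 -0.0978] r 0.0079 ang -1.7
[ 0.4817 -0.098 ] 0.162 [ 0.4664 -0.1005] r 0.0156 ang 9.4
[ 0.4817 -0.098 ] 0.166 [ 0.4589 -0.1033] r 0.0234 ang 13.1
[ 0.4817 -0.098 ] 0.17 [ 0.4515 -0.1061] r 0.0313 ang 15.0
[ 0.483  -0.0965] 0.158 [ 0.4738 -0.0978] r 0.0093 ang 7.9
[ 0.483  -0.0965] 0.162 [ 0.4664 -0.1005] r 0.0171 ang 13.7
[ 0.483  -0.0965] 0.166 [ 0.4589 -0.1033] r 0.025 ang 15.8
[ 0.483  -0.0965] 0.17 [ 0.4515 -0.1061] r 0.033 ang 16.9
[ 0.482 -0.097] 0.158 [ 0.4738 -0.0978] r 0.0082 ang 5.4
[ 0.482 -0.097] 0.162 [ 0.4664 -0.1005] r 0.016 ang 12.8
[ 0.482 -0.097] 0.166 [ 0.4589 -0.1033] r 0.0239 ang 15.3
[ 0.482 -0.097] 0.17 [ 0.4515 -0.1061] r 0.0319 ang 16.6
predicted px grip top centre, axis@.162, bottom .126 scene [[337.37690884 193.42498235]
 [336.5947865  202.29182185]
 [335.53891979 214.27040211]] top [[353.07675052 200.77420336]
 [351.71325489 210.68324511]]
```

View pics/big_s.png

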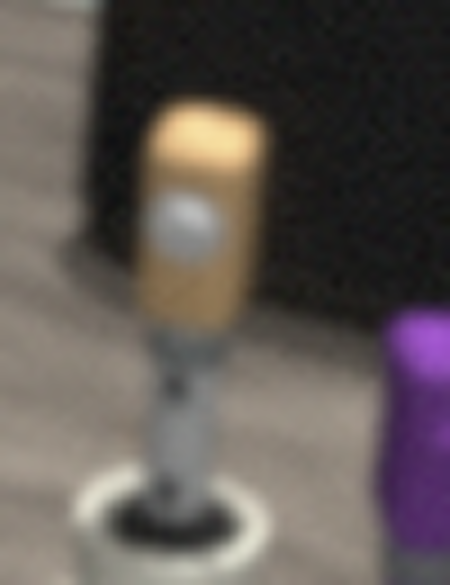

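View pics/big_t.png

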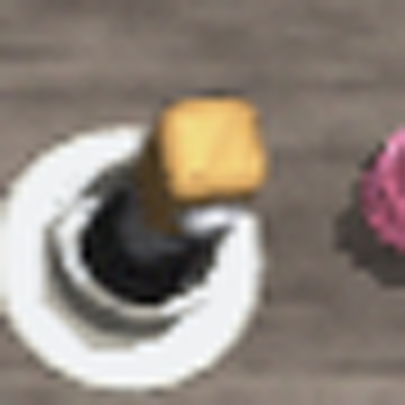

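```bash
python3 - <<'E'
from plant import snapshot,state
from h import *
T=snapshot("top")
im=T["pixels"].astype(float)
# subpixel edges of grip top: rectify to world plane z=.188, 0.5mm/px, by ray mapping
c=np.array([.4817,-.098]);n=np.arange(-25,25.01,.5)/1000
P=np.array([[c[0]+a,c[1]+b,.188] for a in n for b in n]);uv=proj(T,P).astype(np.float32).reshape(len(n),len(n),2)
rec=cv2.remap(T["pixels"],uv[...,0],uv[...,1],cv2.INTER_CUBIC)
hs=cv2.cvtColor(rec,cv2.COLOR_BGR2HSV)
for vth in(130,150,170):
  m=((hs[...,0]>8)&(hs[...,0]<30)&(hs[...,1]>70)&(hs[...,2]>vth)).astype(np.uint8)
  cs=max(cv2.findContours(m,cv2.RETR_EXTERNAL,cv2.CHAIN_APPROX_NONE)[0],key=cv2.contourArea)
  r=cv2.minAreaRect(cs);print(vth,(c[0]+(r[0][1]-50)*.0005,c[1]+(r[0][0]-50)*.0005),np.array(r[1])*.5,r[2])
  pts=cs[:,0,:].astype(float)-cs[:,0,:].mean(0)
  for side in range(4):
    a=np.arctan2(pts[:,1],pts[:,0]); base=side*np.pi/2
    sel=np.abs((a-base+np.pi)%(2*np.pi)-np.pi)<0.5
    v=cv2.fitLine(cs[sel].astype(np.float32),cv2.DIST_HUBER,0,.01,.01).ravel()
    print(side,np.degrees(np.arctan2(v[1],v[0])).round(1),end=" ")
  print()
rec2=cv2.resize(rec,None,fx=5,fy=5);cv2.imwrite("pics/rec.png",rec2)
st=state();Rm=R.from_rotvec(st["tcp_rot"]).as_matrix();print(Rm.round(4),st["joint_positions"])
E
```

```text
130 (np.float64(0.48238767166137697), np.float64(-0.09828287506103515)) [29.4164257  30.59412766] 83.9909896850586
0 84.0 1 0.0 2 80.0 3 -6.2 
150 (np.float64(0.4817), np.float64(-0.09825)) [28.  29.5] 90.0
0 85.7 1 0.0 2 82.6 3 -6.7 
170 (np.float64(0.4822371284484863), np.float64(-0.09812129020690918)) [27.3137722  28.10980034] 84.2894058227539
0 86.1 1 0.0 2 78.0 3 -7.7 
[[ 8.979e-01  4.402e-01 -2.000e-04]
 [ 4.402e-01 -8.979e-01  3.000e-04]
 [ 0.000e+00 -4.000e-04 -1.000e+00]] [-1.13398521e+00  4.23304062e-01  1.63005990e+00 -1.22851911e-06
  1.08859178e+00 -1.89562882e-02]
```

View pics/rec.png

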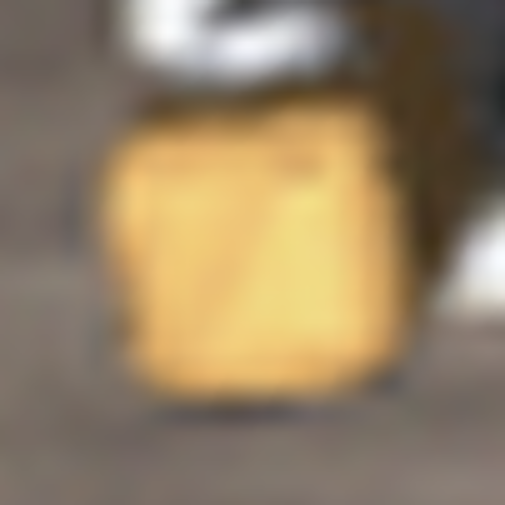

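Call:
{"fn": "send_rows", "kwargs": {
  "moves": [
    {"dx":0.013,"dy":-0.011,"dz":-0.015},
    {"dx":0.04,"dy":-0.033,"dz":-0.03},
    {"dx":0.07,"dy":-0.058,"dz":-0.03},
    {"dx":0.1,"dy":-0.083,"dz":-0.03},
    {"dx":0.13,"dy":-0.108,"dz":-0.03}
  ],
  "hand": 0.085
}}

```text
schema error: expected keys dx, dy, dz, spin
```

Call:
{"fn": "send_rows", "kwargs": {
  "moves": [
    {"dx":0.03,"dy":-0.025},
    {"dx":0.06,"dy":-0.05},
    {"dx":0.09,"dy":-0.075},
    {"dx":0.12,"dy":-0.1},
    {"dx":0.15,"dy":-0.125}
  ]
}}

```text
schema error: expected keys dx, dy, dz, spin
```

Call:
{"fn": "send_rows", "kwargs": {
  "moves": [
    {"dx":0.03,"dy":-0.025},
    {"dx":0.06,"dy":-0.05},
    {"dx":0.09,"dy":-0.075},
    {"dx":0.108,"dy":-0.09},
    {"dx":0.11,"dy":-0.092}
  ]
}}

```text
schema error: expected keys dx, dy, dz, spin
```

Call:
{"fn": "send_rows", "kwargs": {
  "moves": [
    {"spin":-8},
    {"spin":-16},
    {"spin":-24},
    {"spin":-32},
    {"spin":-40}
  ]
}}

```text
schema error: expected keys dx, dy, dz, spin
```

Call:
{"fn": "send_rows", "kwargs": {
  "moves": [
    {"spin":-8},
    {"spin":-16},
    {"spin":-24},
    {"spin":-32},
    {"spin":-32}
  ]
}}

```text
schema error: expected keys dx, dy, dz, spin
```

All four keys are required in every row.

Call:
{"fn": "send_rows", "kwargs": {
  "moves": [
    {"dx":0.013,"dy":-0.011,"dz":-0.015,"spin":0},
    {"dx":0.04,"dy":-0.033,"dz":-0.03,"spin":0},
    {"dx":0.07,"dy":-0.058,"dz":-0.03,"spin":0},
    {"dx":0.1,"dy":-0.083,"dz":-0.03,"spin":0},
    {"dx":0.13,"dy":-0.108,"dz":-0.03,"spin":0}
  ],
  "hand": 0.085
}}

```text
clock: 0.85
eef_pos: [0.3447, -0.4057, 0.2615]
tcp_rot: [3.06, 0.709, 0.0]
wrist_force: [0.1, 0.4, 0.7]
finger_gap: 0.085
```

Call:
{"fn": "send_rows", "kwargs": {
  "moves": [
    {"dx":0.03,"dy":-0.025,"dz":0,"spin":0},
    {"dx":0.06,"dy":-0.05,"dz":0,"spin":0},
    {"dx":0.09,"dy":-0.075,"dz":0,"spin":0},
    {"dx":0.12,"dy":-0.1,"dz":0,"spin":0},
    {"dx":0.15,"dy":-0.125,"dz":0,"spin":0}
  ]
}}

```text
clock: 1.35
eef_pos: [0.4245, -0.2272, 0.2616]
tcp_rot: [3.06, 0.709, 0.001]
wrist_force: [1.0, -0.5, -0.3]
finger_gap: 0.0851
```

Call:
{"fn": "send_rows", "kwargs": {
  "moves": [
    {"dx":0.03,"dy":-0.025,"dz":0,"spin":0},
    {"dx":0.06,"dy":-0.05,"dz":0,"spin":0},
    {"dx":0.09,"dy":-0.075,"dz":0,"spin":0},
    {"dx":0.108,"dy":-0.09,"dz":0,"spin":0},
    {"dx":0.11,"dy":-0.092,"dz":0,"spin":0}
  ]
}}

```text
clock: 1.85
eef_pos: [0.4831, -0.0956, 0.2614]
tcp_rot: [-3.059, -0.715, -0.001]
wrist_force: [-0.7, 0.1, -0.6]
finger_gap: 0.0847
```

Call:
{"fn": "send_rows", "kwargs": {
  "moves": [
    {"dx":0,"dy":0,"dz":0,"spin":-8},
    {"dx":0,"dy":0,"dz":0,"spin":-16},
    {"dx":0,"dy":0,"dz":0,"spin":-24},
    {"dx":0,"dy":0,"dz":0,"spin":-32},
    {"dx":0,"dy":0,"dz":0,"spin":-40}
  ]
}}

```text
clock: 2.35
eef_pos: [0.4818, -0.0986, 0.2613]
tcp_rot: [2.628, 1.72, -0.0]
wrist_force: [-0.6, -0.0, 0.2]
finger_gap: 0.0853
```

Call:
{"fn": "send_rows", "kwargs": {
  "moves": [
    {"dx":0,"dy":0,"dz":0,"spin":-8},
    {"dx":0,"dy":0,"dz":0,"spin":-16},
    {"dx":0,"dy":0,"dz":0,"spin":-24},
    {"dx":0,"dy":0,"dz":0,"spin":-32},
    {"dx":0,"dy":0,"dz":0,"spin":-32}
  ]
}}

```text
clock: 2.85
eef_pos: [0.4819, -0.0985, 0.2613]
tcp_rot: [-2.058, -2.374, 0.0]
wrist_force: [-0.5, 0.1, -0.4]
finger_gap: 0.0851
```

```bash
python3 - <<'E'
from plant import *
from h import *
st=state();Rm=R.from_rotvec(st["tcp_rot"]).as_matrix();print(Rm.round(4),st["eef_pos"],st["joint_positions"],st["wrist_force"])
print("yaw tool y",np.degrees(np.arctan2(Rm[1,1],Rm[0,1])), "delta in tool", Rm.T@(np.array([.482,-.0975,.143])-st["eef_pos"]))
for n in("scene","top"):
    s=snapshot(n); cv2.imwrite(f"pics/{n}1.png",s["pixels"])
E
```

```text
[[-1.416e-01  9.899e-01 -2.000e-04]
 [ 9.899e-01  1.416e-01 -2.000e-04]
 [-2.000e-04 -2.000e-04 -1.000e+00]] [ 0.48185454 -0.09852306  0.26131731] [-2.25718781e-01  1.88416231e-01  1.88943089e+00 -3.09584929e-04
  1.06389446e+00 -3.67690038e-01] [-0.48802648  0.06373423 -0.38632862]
yaw tool y 8.14296493099641 delta in tool [0.00101568 0.00031686 0.11831704]
```

View pics/scene1.png

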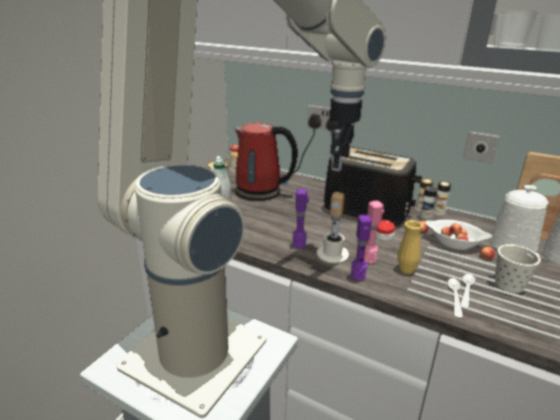

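View pics/top1.png

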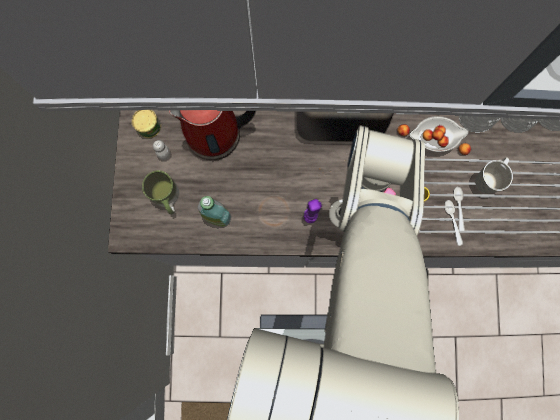

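The scene view shows the gripper (fingers at about (338,150)) directly above the wooden grip at (337,203). The top view is blocked by the arm. Now descending.

Call:
{"fn": "send_rows", "kwargs": {
  "moves": [
    {"dx":0.0,"dy":0,"dz":0.02,"spin":0},
    {"dx":0.0005,"dy":0,"dz":0.045,"spin":0},
    {"dx":0.0005,"dy":0,"dz":0.07,"spin":0},
    {"dx":0.0005,"dy":0,"dz":0.095,"spin":0},
    {"dx":0.0005,"dy":0,"dz":0.119,"spin":0}
  ]
}}

```text
clock: 3.45
eef_pos: [0.4821, -0.0975, 0.1414]
tcp_rot: [2.063, 2.369, 0.0]
wrist_force: [-0.2, 0.1, 0.6]
finger_gap: 0.0847
```

```bash
python3 - <<'E'
from plant import *
from h import *
st=state();print(st["eef_pos"],st["wrist_force"])
s=snapshot("scene"); cv2.imwrite("pics/s2.png",cv2.resize(s["pixels"][130:290,270:430],None,fx=3.7,fy=3.7,interpolation=cv2.INTER_CUBIC))
E
```

```text
[ 0.48207812 -0.09746878  0.14142744] [-0.19765872  0.0671673   0.6379497 ]
```

View pics/s2.png

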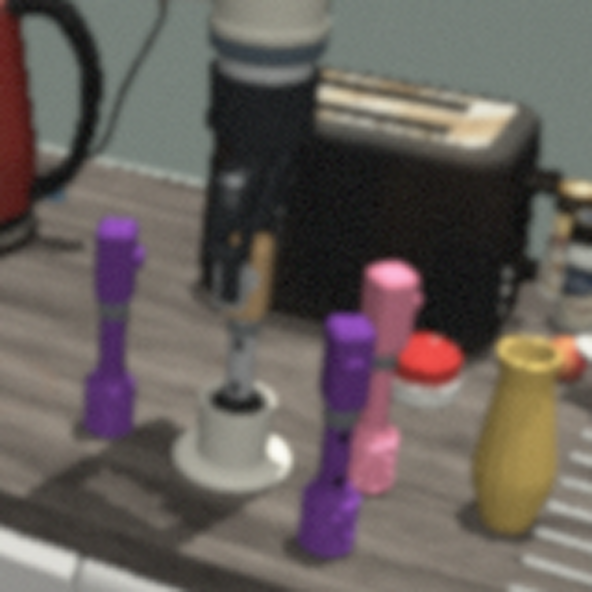

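The picture shows the front finger in front of the button at about (238,280) in the crop, with the fingers straddling the grip. Closing now.

Call:
{"fn": "send_rows", "kwargs": {
  "moves": [
    {"dx":0,"dy":0,"dz":0,"spin":0},
    {"dx":0,"dy":0,"dz":0,"spin":0},
    {"dx":0,"dy":0,"dz":0,"spin":0},
    {"dx":0,"dy":0,"dz":0,"spin":0},
    {"dx":0,"dy":0,"dz":0,"spin":0}
  ],
  "hand": 0.02
}}

```text
clock: 4.0
eef_pos: [0.4829, -0.0974, 0.1436]
tcp_rot: [2.058, 2.371, 0.001]
wrist_force: [-1.2, -0.5, 5.1]
finger_gap: 0.0294
```

Call:
{"fn": "send_rows", "kwargs": {
  "moves": [
    {"dx":0,"dy":0,"dz":0,"spin":0},
    {"dx":0,"dy":0,"dz":0,"spin":0},
    {"dx":0,"dy":0,"dz":0,"spin":0},
    {"dx":0,"dy":0,"dz":0,"spin":0},
    {"dx":0,"dy":0,"dz":0,"spin":0}
  ]
}}

```text
clock: 4.5
eef_pos: [0.4829, -0.0974, 0.1437]
tcp_rot: [2.058, 2.371, 0.001]
wrist_force: [-1.6, -1.3, 5.2]
finger_gap: 0.0294
```

```bash
python3 - <<'E'
from plant import *
from h import *
st=state();print(st["eef_pos"],st["wrist_force"],st["wrist_torque"],st["finger_gap"])
s=snapshot("scene"); cv2.imwrite("pics/s3.png",cv2.resize(s["pixels"][130:290,270:430],None,fx=3.7,fy=3.7,interpolation=cv2.INTER_CUBIC))
E
```

```text
[ 0.48287986 -0.09741754  0.14366266] [-1.62015177 -1.26918852  5.22464517] [-0.1282835   0.26946382 -0.00363027] 0.02943897581685116
```

View pics/s3.png

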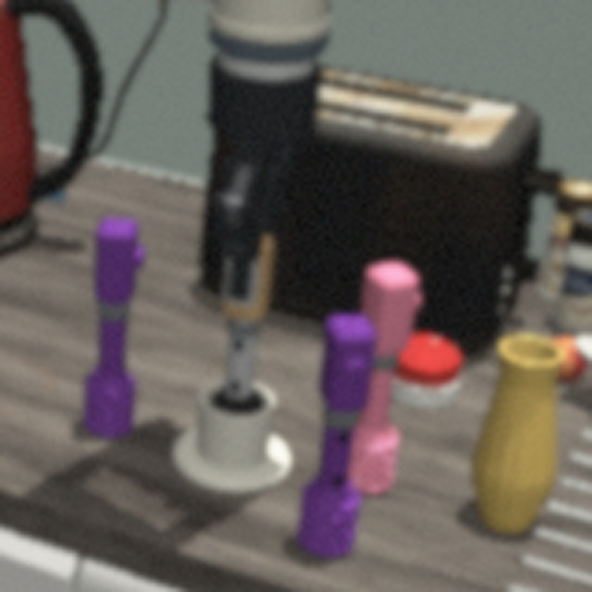

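The gap is 29.4 mm, so the button is flush. TCP z at telescope = 0 is 0.1437. Pulling up past the first stop.

Call:
{"fn": "send_rows", "kwargs": {
  "moves": [
    {"dx":0,"dy":0,"dz":-0.006,"spin":0},
    {"dx":0,"dy":0,"dz":-0.018,"spin":0},
    {"dx":0,"dy":0,"dz":-0.03,"spin":0},
    {"dx":0,"dy":0,"dz":-0.042,"spin":0},
    {"dx":0,"dy":0,"dz":-0.054,"spin":0}
  ]
}}

```text
clock: 5.05
eef_pos: [0.4821, -0.0971, 0.1976]
tcp_rot: [2.059, 2.373, 0.0]
wrist_force: [-0.5, -0.5, -2.5]
finger_gap: 0.0297
```

Call:
{"fn": "send_rows", "kwargs": {
  "moves": [
    {"dx":0,"dy":0,"dz":-0.005,"spin":0},
    {"dx":0,"dy":0,"dz":-0.01,"spin":0},
    {"dx":0,"dy":0,"dz":-0.014,"spin":0},
    {"dx":0,"dy":0,"dz":-0.014,"spin":0},
    {"dx":0,"dy":0,"dz":-0.014,"spin":0}
  ]
}}

```text
clock: 5.55
eef_pos: [0.4825, -0.0973, 0.2105]
tcp_rot: [2.058, 2.373, 0.001]
wrist_force: [0.5, -0.7, 1.8]
finger_gap: 0.0295
```

```bash
python3 - <<'E'
from plant import *
from h import *
st=state();print(st["eef_pos"],st["wrist_force"],st["wrist_torque"],st["finger_gap"])
s=snapshot("scene"); cv2.imwrite("pics/s4.png",cv2.resize(s["pixels"][130:270,290:400],None,fx=5,fy=4.2,interpolation=cv2.INTER_CUBIC))
E
```

```text
[ 0.4824781  -0.09725522  0.21046122] [ 0.51052991 -0.69260503  1.84061336] [-0.07393778 -0.1956537   0.00646447] 0.02947209152855884
```

View pics/s4.png

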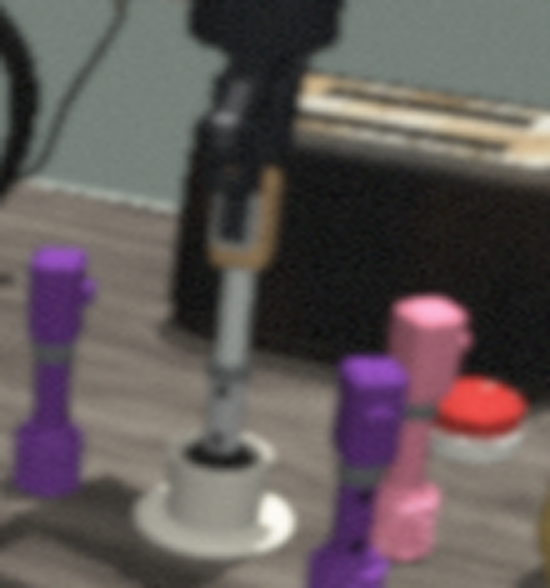

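Call:
{"fn": "send_rows", "kwargs": {
  "moves": [
    {"dx":0,"dy":0,"dz":-0.001,"spin":0},
    {"dx":0,"dy":0,"dz":-0.002,"spin":0},
    {"dx":0,"dy":0,"dz":-0.003,"spin":0},
    {"dx":0,"dy":0,"dz":-0.0035,"spin":0},
    {"dx":0,"dy":0,"dz":-0.0035,"spin":0}
  ]
}}

```text
clock: 6.1
eef_pos: [0.482, -0.0971, 0.2138]
tcp_rot: [-2.058, -2.373, 0.0]
wrist_force: [0.1, -0.8, -1.1]
finger_gap: 0.0294
```

```bash
python3 - <<'E'
from plant import *
from h import *
st=state();print(st["eef_pos"],st["wrist_force"],st["wrist_torque"],st["finger_gap"])
E
```

```text
[ 0.4820306  -0.09714212  0.21378382] [ 0.11097169 -0.82069219 -1.10305687] [-0.00264864 -0.07203365 -0.04629093] 0.029422427990752707
```

Call:
{"fn": "send_rows", "kwargs": {
  "moves": [
    {"dx":0,"dy":0,"dz":-0.0005,"spin":0},
    {"dx":0,"dy":0,"dz":-0.001,"spin":0},
    {"dx":0,"dy":0,"dz":-0.0015,"spin":0},
    {"dx":0,"dy":0,"dz":-0.0015,"spin":0},
    {"dx":0,"dy":0,"dz":-0.0015,"spin":0}
  ]
}}

```text
clock: 6.6
eef_pos: [0.482, -0.0971, 0.2152]
tcp_rot: [-2.058, -2.373, 0.0]
wrist_force: [0.0, 0.5, -2.8]
finger_gap: 0.0295
```

```bash
python3 - <<'E'
from plant import *
from h import *
st=state();print(st["eef_pos"],st["wrist_force"],st["wrist_torque"],st["finger_gap"])
s=snapshot("scene"); cv2.imwrite("pics/s5.png",cv2.resize(s["pixels"][130:270,290:400],None,fx=5,fy=4.2,interpolation=cv2.INTER_CUBIC))
E
```

```text
[ 0.48199445 -0.09714332  0.21517505] [ 0.00370353  0.47964719 -2.80406478] [-0.03624921 -0.00387686  0.01947436] 0.02946518806987814
```

Call:
{"fn": "send_rows", "kwargs": {
  "moves": [
    {"dx":0,"dy":0,"dz":-0.0005,"spin":0},
    {"dx":0,"dy":0,"dz":-0.001,"spin":0},
    {"dx":0,"dy":0,"dz":-0.001,"spin":0},
    {"dx":0,"dy":0,"dz":-0.001,"spin":0},
    {"dx":0,"dy":0,"dz":-0.001,"spin":0}
  ]
}}

```text
clock: 7.15
eef_pos: [0.4822, -0.0972, 0.2163]
tcp_rot: [-2.059, -2.373, -0.0]
wrist_force: [-0.4, -0.4, -3.8]
finger_gap: 0.0292
```

```bash
python3 - <<'E'
from plant import *
from h import *
st=state();print(st["eef_pos"],st["wrist_force"],st["wrist_torque"],st["finger_gap"])
s=snapshot("scene"); cv2.imwrite("pics/s5.png",cv2.resize(s["pixels"][130:270,290:400],None,fx=5,fy=4.2,interpolation=cv2.INTER_CUBIC))
for _ in range(3): snapshot("top"); print(state()["wrist_force"])
E
```

```text
[ 0.48217297 -0.09716714  0.21633855] [-0.42584454 -0.40929659 -3.7773439 ] [0.01028285 0.00458981 0.02569251] 0.029234154868196836
[-0.19489501  0.46137289 -3.33751117]
[ 0.05205229  0.2027908  -3.56635031]
[-0.63368032  0.53871418 -3.26648232]
```

Fz settled near −3.6 N, about the whole brush's weight. That means the hard stop (71.2 mm) is reached and the brush is barely lifted. I'll lower it 1 mm and let the button out.

Call:
{"fn": "send_rows", "kwargs": {
  "moves": [
    {"dx":0,"dy":0,"dz":0.0005,"spin":0},
    {"dx":0,"dy":0,"dz":0.001,"spin":0},
    {"dx":0,"dy":0,"dz":0.001,"spin":0},
    {"dx":0,"dy":0,"dz":0.001,"spin":0},
    {"dx":0,"dy":0,"dz":0.001,"spin":0}
  ]
}}

```text
clock: 7.85
eef_pos: [0.4822, -0.0972, 0.2153]
tcp_rot: [-2.059, -2.373, 0.0]
wrist_force: [0.4, -0.7, -2.5]
finger_gap: 0.0295
```

Call:
{"fn": "send_rows", "kwargs": {
  "moves": [
    {"dx":0,"dy":0,"dz":0,"spin":0},
    {"dx":0,"dy":0,"dz":0,"spin":0},
    {"dx":0,"dy":0,"dz":0,"spin":0},
    {"dx":0,"dy":0,"dz":0,"spin":0},
    {"dx":0,"dy":0,"dz":0,"spin":0}
  ],
  "hand": 0.085
}}

```text
clock: 8.35
eef_pos: [0.4823, -0.0972, 0.2155]
tcp_rot: [2.058, 2.373, 0.0]
wrist_force: [1.1, 0.5, 0.5]
finger_gap: 0.0852
```

```bash
python3 - <<'E'
from plant import *
from h import *
st=state();print(st["eef_pos"],st["wrist_force"],st["wrist_torque"],st["finger_gap"],st["joint_positions"])
s=snapshot("scene"); cv2.imwrite("pics/s6.png",cv2.resize(s["pixels"][130:270,290:400],None,fx=5,fy=4.2,interpolation=cv2.INTER_CUBIC))
E
```

```text
[ 0.48233194 -0.09720048  0.21549021] [1.11561479 0.54982076 0.53875393] [ 0.00327512 -0.04620866  0.01232486] 0.08520438632429617 [-2.23056739e-01  2.49406991e-01  1.93218489e+00  2.04011551e-05
  9.59614134e-01 -3.64728645e-01]
```

View pics/s6.png

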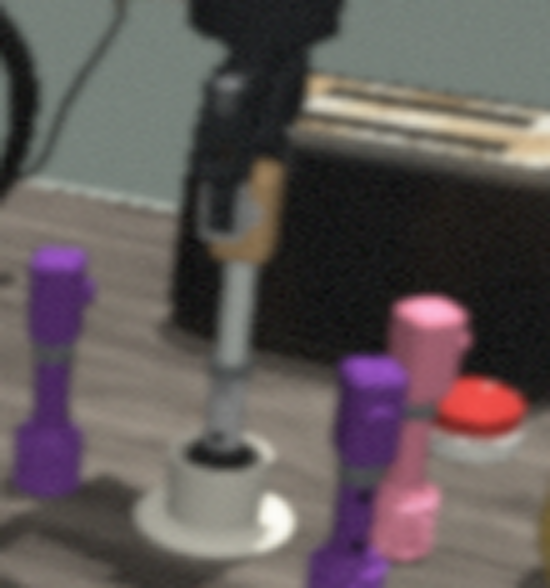

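The extended grip stays up and stands upright. The fingers are open around it. Turning the gripper 90° in place.

Call:
{"fn": "send_rows", "kwargs": {
  "moves": [
    {"dx":0,"dy":0,"dz":0,"spin":7.5},
    {"dx":0,"dy":0,"dz":0,"spin":15},
    {"dx":0,"dy":0,"dz":0,"spin":22.5},
    {"dx":0,"dy":0,"dz":0,"spin":30},
    {"dx":0,"dy":0,"dz":0,"spin":37.5}
  ]
}}

```text
clock: 8.9
eef_pos: [0.4822, -0.0972, 0.2154]
tcp_rot: [2.716, 1.578, 0.0]
wrist_force: [-0.4, -0.3, 0.9]
finger_gap: 0.085
```

Call:
{"fn": "send_rows", "kwargs": {
  "moves": [
    {"dx":0,"dy":0,"dz":0,"spin":7.5},
    {"dx":0,"dy":0,"dz":0,"spin":15},
    {"dx":0,"dy":0,"dz":0,"spin":22.5},
    {"dx":0,"dy":0,"dz":0,"spin":30},
    {"dx":0,"dy":0,"dz":0,"spin":37.5}
  ]
}}

```text
clock: 9.4
eef_pos: [0.4822, -0.0972, 0.2154]
tcp_rot: [3.08, 0.621, 0.0]
wrist_force: [-0.2, -0.0, -0.6]
finger_gap: 0.0853
```

Call:
{"fn": "send_rows", "kwargs": {
  "moves": [
    {"dx":0,"dy":0,"dz":0,"spin":7.5},
    {"dx":0,"dy":0,"dz":0,"spin":15},
    {"dx":0,"dy":0,"dz":0,"spin":15},
    {"dx":0,"dy":0,"dz":0,"spin":15},
    {"dx":0,"dy":0,"dz":0,"spin":15}
  ]
}}

```text
clock: 9.9
eef_pos: [0.4822, -0.0972, 0.2153]
tcp_rot: [3.133, 0.226, 0.0]
wrist_force: [-0.6, 0.2, -0.0]
finger_gap: 0.0847
```

```bash
python3 - <<'E'
from plant import *
from h import *
st=state();Rm=R.from_rotvec(st["tcp_rot"]).as_matrix();print(st["eef_pos"],st["wrist_force"],st["finger_gap"],st["joint_positions"],"tool y",np.degrees(np.arctan2(Rm[1,1],Rm[0,1])))
s=snapshot("scene"); cv2.imwrite("pics/s7raw.png",s["pixels"]);cv2.imwrite("pics/s7.png",cv2.resize(s["pixels"][140:250,300:380],None,fx=5.4,fy=5.4,interpolation=cv2.INTER_CUBIC))
print(proj(s,[(.482,-.0975,z) for z in(.232,.196,.01)]))
im=s["pixels"]
E
```

```text
[ 0.48219153 -0.09718644  0.21534222] [-0.63005201  0.23264384 -0.03729842] 0.08465334962870093 [-2.23075495e-01  2.49559088e-01  1.93239235e+00 -1.26324850e-05
  9.59588175e-01  1.20356396e+00] tool y -81.7400045588084
[[338.73958338 177.9889953 ]
 [337.62096    190.65927301]
 [332.33545116 250.67183824]]
```

View pics/s7.png

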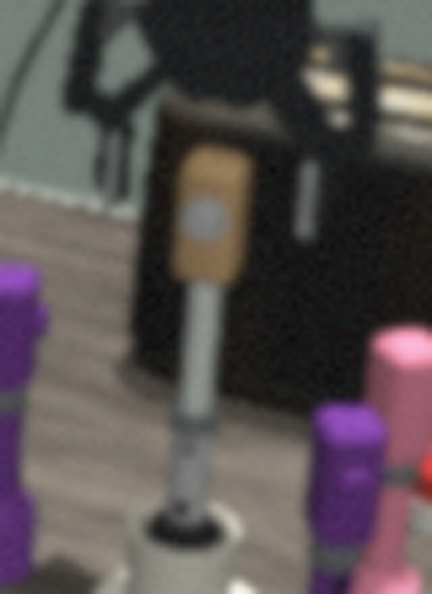

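The crop shows the button facing the camera at about (338.1,180.2) full-frame, and the open fingers either side of the plain sides. I'll check the button's height and whether it is out.

```bash
python3 - <<'E'
from plant import *
from h import *
s=snapshot("scene");im=s["pixels"];x0,y0=326,168
hs=cv2.cvtColor(im,cv2.COLOR_BGR2HSV)[y0:y0+24,x0:x0+24]
bm=((hs[...,1]<65)&(hs[...,2]>110)).astype(np.uint8)
n,l,stt,c=cv2.connectedComponentsWithStats(bm)
for i in range(1,n):print(stt[i],c[i]+[x0,y0])
a=np.radians(8)
for r in(.015,.021):
  d=-r*np.array([np.cos(a),np.sin(a)])
  print(r,"z162",proj(s,[(.482+d[0],-.0975+d[1],.162)]),"z.232/.233",proj(s,[(.482+d[0],-.0975+d[1],.232),(.482+d[0],-.0975+d[1],.233)]))
E
```

```text
[0 0 1 3 3] [326. 169.]
[ 8  8  9  9 62] [337.72580645 180.20967742]
0.015 z162 [[335.1478747  204.66460114]] z.232/.233 [[337.27495309 180.15185824]
 [337.30626098 179.79135941]]
0.021 z162 [[334.56004591 205.62859811]] z.232/.233 [[336.6796618  181.03095534]
 [336.71086391 180.66916143]]
```

The button moved up 24.7 px against 24.6 px predicted for 70 mm of extension, and its offset matches the sprung-out state. Taking the plain sides.

Call:
{"fn": "send_rows", "kwargs": {
  "moves": [
    {"dx":0,"dy":0,"dz":0,"spin":0},
    {"dx":0,"dy":0,"dz":0,"spin":0},
    {"dx":0,"dy":0,"dz":0,"spin":0},
    {"dx":0,"dy":0,"dz":0,"spin":0},
    {"dx":0,"dy":0,"dz":0,"spin":0}
  ],
  "hand": 0.02
}}

```text
clock: 10.5
eef_pos: [0.4822, -0.0972, 0.2153]
tcp_rot: [3.134, 0.223, 0.0]
wrist_force: [0.7, 0.2, -0.3]
finger_gap: 0.0295
```

Call:
{"fn": "send_rows", "kwargs": {
  "moves": [
    {"dx":0,"dy":0,"dz":0,"spin":0},
    {"dx":0,"dy":0,"dz":-0.001,"spin":0},
    {"dx":0,"dy":0,"dz":-0.003,"spin":0},
    {"dx":0,"dy":0,"dz":-0.006,"spin":0},
    {"dx":0,"dy":0,"dz":-0.01,"spin":0}
  ]
}}

```text
clock: 11.0
eef_pos: [0.4818, -0.0971, 0.2253]
tcp_rot: [-3.133, -0.222, 0.001]
wrist_force: [0.2, -0.3, -3.0]
finger_gap: 0.0293
```

```bash
python3 - <<'E'
from plant import *
from h import *
st=state();print(st["eef_pos"],st["wrist_force"],st["wrist_torque"],st["finger_gap"])
s=snapshot("scene");cv2.imwrite("pics/s8.png",cv2.resize(s["pixels"][140:260,300:380],None,fx=5,fy=5,interpolation=cv2.INTER_CUBIC))
E
```

```text
[ 0.48182081 -0.09707773  0.22527458] [ 0.17166198 -0.25722554 -3.02823077] [ 0.03221421  0.00285608 -0.05863495] 0.02934427114189747
```

View pics/s8.png

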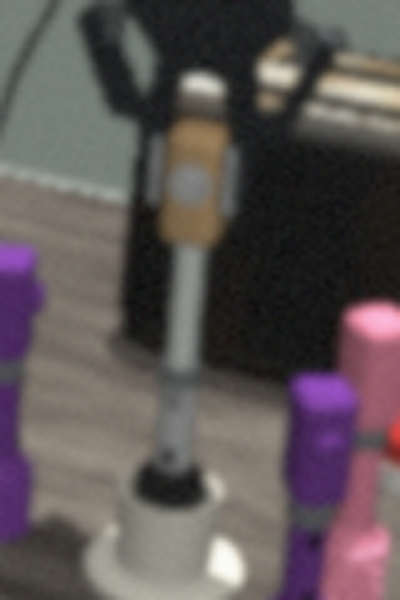

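The brush is rising with the grip held between its plain sides and the button visible and free. The head is emerging from the cup. Lifting on, smoothly.

Call:
{"fn": "send_rows", "kwargs": {
  "moves": [
    {"dx":0,"dy":0,"dz":-0.008,"spin":0},
    {"dx":0,"dy":0,"dz":-0.018,"spin":0},
    {"dx":0,"dy":0,"dz":-0.03,"spin":0},
    {"dx":0,"dy":0,"dz":-0.042,"spin":0},
    {"dx":0,"dy":0,"dz":-0.054,"spin":0}
  ]
}}

```text
clock: 11.55
eef_pos: [0.4824, -0.0972, 0.2808]
tcp_rot: [3.133, 0.222, 0.001]
wrist_force: [-0.1, 1.2, -3.7]
finger_gap: 0.0294
```

Call:
{"fn": "send_rows", "kwargs": {
  "moves": [
    {"dx":0,"dy":0,"dz":-0.012,"spin":0},
    {"dx":0,"dy":0,"dz":-0.024,"spin":0},
    {"dx":0,"dy":0,"dz":-0.036,"spin":0},
    {"dx":0,"dy":0,"dz":-0.044,"spin":0},
    {"dx":0,"dy":0,"dz":-0.05,"spin":0}
  ]
}}

```text
clock: 12.05
eef_pos: [0.4823, -0.0972, 0.3302]
tcp_rot: [3.134, 0.222, 0.001]
wrist_force: [-0.0, -0.6, -2.8]
finger_gap: 0.0296
```

Call:
{"fn": "send_rows", "kwargs": {
  "moves": [
    {"dx":0,"dy":0,"dz":0,"spin":0},
    {"dx":0,"dy":0,"dz":0,"spin":0},
    {"dx":0,"dy":0,"dz":0,"spin":0},
    {"dx":0,"dy":0,"dz":0,"spin":0},
    {"dx":0,"dy":0,"dz":0,"spin":0}
  ]
}}

```text
clock: 12.55
eef_pos: [0.482, -0.0972, 0.3289]
tcp_rot: [-3.134, -0.222, 0.001]
wrist_force: [0.4, 0.4, -3.0]
finger_gap: 0.0291
```

```bash
python3 - <<'E'
from plant import *
from h import *
st=state();print(st["clock"],st["eef_pos"],st["tcp_rot"],st["wrist_force"],st["wrist_torque"],st["finger_gap"],st["qvel"])
s=snapshot("scene");cv2.imwrite("pics/s9.png",cv2.resize(s["pixels"][80:280,270:430],None,fx=3,fy=3,interpolation=cv2.INTER_CUBIC))
cv2.imwrite("pics/t9.png",snapshot("top")["pixels"])
g=st["eef_pos"][2]-.2153
print("pred btn,bottom",g,proj(s,[(.4612,-.1,.232+g),(.482,-.0972,.01+g)]))
E
```

```text
12.55 [ 0.482043   -0.09716893  0.32894181] [-3.13352569e+00 -2.22234826e-01  1.11601996e-03] [ 0.4377093   0.39479519 -3.02768305] [0.01721555 0.01161632 0.00368609] 0.029141811844463645 [ 7.84017959e-06 -2.63839328e-03 -1.94345731e-03  1.32956107e-03
  8.07078564e-04 -6.70152493e-04]
pred btn,bottom 0.11364181367331344 [[340.2415371  137.85525601]
 [335.36702113 215.01555948]]
```

View pics/s9.png

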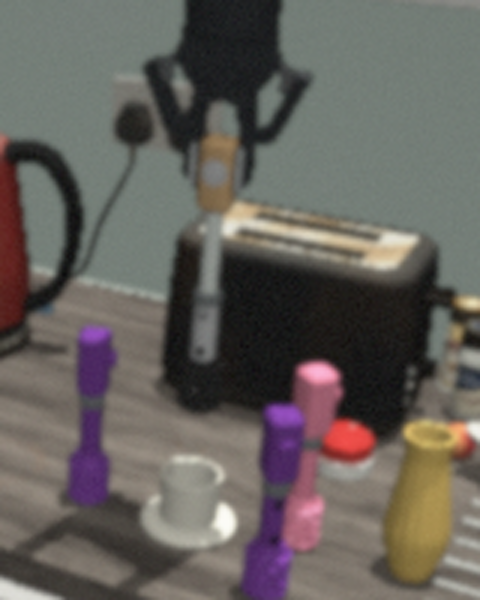

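View pics/t9.png

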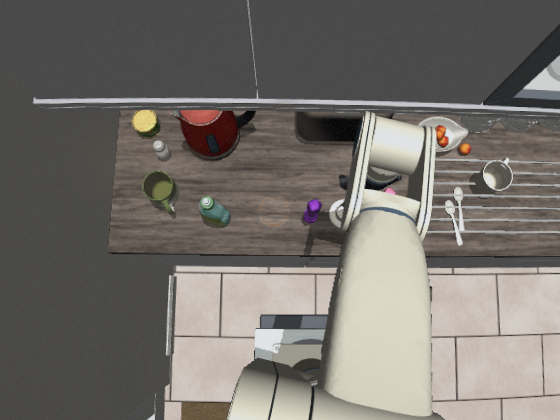

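The crop shows the brush hanging upright: button at about (341,137) full-frame and head bottom at about (337,215). These match the predicted (340,138) and (335,215) for a 70 mm extension with the head's underside at z ≈ 0.12, well above the 55 mm rim. The vase, soap bottle and mug are unmoved. I'll let it settle once more and then hand in.

Call:
{"fn": "send_rows", "kwargs": {
  "moves": [
    {"dx":0,"dy":0,"dz":0,"spin":0},
    {"dx":0,"dy":0,"dz":0,"spin":0},
    {"dx":0,"dy":0,"dz":0,"spin":0},
    {"dx":0,"dy":0,"dz":0,"spin":0},
    {"dx":0,"dy":0,"dz":0,"spin":0}
  ]
}}

```text
clock: 13.15
eef_pos: [0.4822, -0.0972, 0.3294]
tcp_rot: [3.134, 0.222, 0.0]
wrist_force: [0.4, 0.0, -3.5]
finger_gap: 0.0295
```

```bash
python3 -c "
from plant import *
s=state();print(s['qvel'],s['eef_pos'],s['finger_gap']);print(finish_job())"
```

```text
[-0.00108717 -0.00012688 -0.00011979  0.00089851 -0.00022931 -0.00107602] [ 0.48220002 -0.09719356  0.32935666] 0.029529596067054683
the job is handed in; nothing more can be done
None
```

The brush is extended to its last stop, and the arm ended holding it by the two plain sides, upright and still above the holder. I handed the job in at about 13 s; no verdict is reported.

- **Extending:** I squeezed the button flush (finger gap 29.4 mm) and pulled the grip up past the first hole. I stopped when the wrist force settled near −3.6 N, roughly the whole brush's weight, so the telescope was on its end stop. I then lowered 1 mm and opened the fingers.
- **Extension check:** In the camera image the button had risen by what 70 mm of extension predicts. It still looked proud of the wood, but the lock was not tested beyond the brush hanging at full length.
- **Lifting:** I turned the gripper 90°, closed on the plain sides and lifted about 114 mm. The head's underside is at about z = 0.12 m, some 68 mm above the rim. The pixel positions of the head and button match the full length.
- **Motion and bystanders:** Joint speeds were near zero at hand-in. The vase, soap bottle, mug and the pink and purple look-alikes looked unmoved, though the arm hid part of the top view.
- **Small disagreements:** The brush's yaw came out between about 7° and 12° from different cues, and I used 8°. The wrist force while holding read 3.0 to 3.8 N, below the 4.2 N the brush weighs; the sensor read up to about 0.9 N off with nothing held.

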